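Slide the synth module home into the groovebox socket

ROBOT

A 6-joint arm with a two-finger parallel gripper is mounted at the origin on the work surface. World frame = base frame: x ahead of the robot, y to its left, z up, the work surface at z = 0. Lengths are in m, angles in rad, forces in N, time in s.
With the tool pointing down it reaches from about 0.3 to 0.775 m from the base axis. Payload 14.6 kg.
Tool frame: the origin (TCP) lies at the very end of the fingers, on their centre line; the grasp point (between the pads) lies 19 mm behind it (ctrl.hold_point_z is the z of the grasp point in the tool frame, in m); z points along the fingers, y is the direction in which the jaws open and shut (so a half turn about z gives the same grasp; the last joint's range is limited). The gripper opens to 94 mm and grips with 3 to 60 N. Pads are 16 mm wide; open, the fingers measure 119 mm over their backs; the gripper's body (75 mm by 177 mm) begins 78 mm behind the grasp point.
Start: joints at [-0.067, 0.3, 1.521, -0, 1.321, -0.067], TCP at [0.55, -0, 0.205] pointing down, gripper open.
Joint ranges: [-3.03, 3.03], [-0.79, 2.21], [0.23, 2.52], [-1.04, 4.18], [0, 3.07], [-2.55, 2.55]. Speed limits (rad/s): [2.22, 2.22, 2.57, 3.14, 3.14, 3.14].

INTERFACE

Orientations are given as [roll, pitch, yaw] about the fixed x, y, z axes, in that order (R = Rz(yaw) Ry(pitch) Rx(roll)).
In Python, from station import ctrl, cams, hand_in gives the robot as it stands.
- The arm moves only by the tool servo_tool, never from a script. Its argument "rows" is a list of rows, each a list of 7 numbers: the shift along the world's x, y, z in m, then the turn, a rotation vector about the world's x, y, z in rad, then the gripper command: -1 is shut, 1 is fully open, values between are in proportion. A call has exactly 8 rows; each row is the pose to reach, as a shift and turn from the pose measured when the call began; what a row does not reach only later rows make up. A row lasts 1/12 s, in which the tool goes at most 41.7 mm and 7.16 degrees, less where a joint would pass 70% of its speed; a pose out of reach is approached as far as the arm can. A call with a gripper value outside its range is refused whole. The fingers move at their own pace and stop on an object; "newtons" is the grip in N (left out, the last holds). Time passes only in rows, so rows that repeat a pose let the fingers close, or fill a call up. It gives the time, the measured TCP pose, the force and the opening at its end, in the units of the state.
- ctrl.get_obs(): the state, without advancing time (a new reading comes with each control period).
- cams.camera(name): name is "scene" or "side" or "wrist"; returns a dict with "image" (420x560x3 uint8, red, green, blue), "depth" (420x560 float32, m along the optical axis (not along the pixel's ray), 0 where there is no reading), "fx", "fy", "cx", "cy" (pixels), "rvec" (rotation vector, rad) and "tvec" (3), from world to camera coordinates, as OpenCV has them; the wrist camera has in their place "hand_eye" (4x4, takes a point from camera to tool coordinates, whose origin is the TCP and whose axes are the flange's). Camera axes: x right, y down, z forward; pixel columns grow to the right and rows downward; lengths in m; the calibration is good to about 2 mm. The wrist camera is an equidistant fisheye: a pixel r from the principal point sees the ray r / f radians off the axis. A picture is of the moment at which its call begins: read the wrist's pose just before it.
- hand_in(): hands the job in, once; it reports no verdict.
Trained networks look in a picture, given as the dict that the camera call returned (one of the last four; its "shot" number tells which), for a name from the list of things; names that differ only in an ending like _2 or _b are one class to them, and where a whole thing is asked for, a point or a joint stands for the part that bears it (a point fixed in the world has none). Each returns a list of dicts, best first, with "p" (0 to 1); they miss things now and then, are a little off and sometimes report something else, mostly with a low value. They report only what shows in the picture. A call takes as long as a camera call. They do not tell look-alikes from the thing itself.
- cams.spot_in(picture, name): "box" ([left, top, right, bottom] as shares, 0 to 1, of the picture: columns of its width, rows of its height, round what is visible of it).
- cams.place_of(picture, name): "at" ([column, row] as shares, 0 to 1, of the picture: columns of its width, rows of its height: a listed point, or the origin of a listed thing).
The state is a dict: "time_s": time; "qpos": joint angles; "joint_vel": joint speeds; "tau": joint torques, N m; "ee_pos": TCP position; "eef_rot": TCP orientation; "force": force on the tool from outside, world axes, zero at the start; "moment": the same for the moment, N m; "grip_width": finger opening in m.
Only numpy, scipy, OpenCV 4.12 (cv2) and the standard library are available. Lean on these libraries where they do the work, as an engineer would, in place of code of your own. Each camera call takes 0.05 s, during which the arm holds its last target.

TASK

Pick up the white synth module by its red handle, set it flat on the wide entry end of the groovebox's lane, and slide it along the lane, staying down on the deck and never lifted over the narrow part, until it drops into the socket pocket. Work gently, do not shove or press hard. Leave the module fully home and level in the pocket, released, with the mug, screwdriver, adapter and jar left where they are.

Things in the scene. Friction and masses are not known exactly. Their poses are not given: they have to be found in the camera images.
- module_center (a point): Loose white synth module, about 0.25 kg: flat body 65 (x) x 90 (y) x 16 mm high, small black corner knobs, and a solid red handle 40 (x) x 12 (y) mm in the middle of its top, from 16 to 50 mm above the underside; pinch it along y. Point: 25 mm above the underside, on the centre line; z up. Starts flat on the table. Fits either way round, length along the lane.
- console: Blue, silver and black groovebox fixed to the table, 198 (x) x 500 (y) x 60 mm high. Origin: centre of its underside, at table level. A lane runs along its y at x = 0 between end blocks at y = -172 and +172 mm (tops 60 mm up). Lane floor: a smooth silver deck 45 mm up, between blue rails 52 mm high. Low knobs and keys on the rails, up to 64 mm high.
- lane_entry (a point): Middle of the lane's wide entry end, on the deck (console y = -112 mm). Axes as the console's. The lane is 81 mm wide from console y = -172 to -63 mm, tapers to 70 mm at about -28 mm, and stays 70 mm wide from there to the far (+y) end. Slide towards +y.
- lane_pocket (a point): Mean place of the pocket (console y = +55 mm), at deck height. The true pocket, adjustable, not measured, is centred anywhere within 35 mm of this along y. It is black-floored, 94 mm long, 5 mm deep, as wide as the lane. A module pushed along bearing on the deck dips nose first, then lies level 5 mm lower; the far wall then stops it: the push rises well above the 1 to 3 N of sliding.
- mug: Blue mug, 80 mm wide, 90 mm high, standing; origin at the centre of its underside. To be left alone.
- screwdriver: Screwdriver lying on the table, origin under its middle. To be left alone.
- adapter: Black power adapter box, 85 x 50 x 35 mm, origin at the centre of its underside. To be left alone.
- jar: Small jar with a yellow cap, 56 mm wide, 70 mm high, origin at the centre of its underside. To be left alone.
There are look-alikes about, which are no part of the job. Of the things that look like the part that bears module_center, the middle-sized one is meant.

How it is judged:
On the way:
1. the module lies flat on the deck at the lane's entry end (y of module_center in the frame of console between -0.15 and -0.05 m and x of module_center in the frame of console between -0.02 and 0.02 m and z of module_center in the frame of console between 0.066 and 0.0735 m and contact force between module and console above 0.3 N and angle between module_center's own z axis and vertical below 0.05 rad), for 0.2 s.
At the end, for the whole second after the job is handed in: The module lies at rest in the pocket, its underside 5 mm below the deck (within 2 mm), level within 0.025 rad, in the lane, and released (z of module_center in the frame of console between 0.062 and 0.067 m and y of module_center in the frame of console between 0.01 and 0.1 m and x of module_center in the frame of console between -0.008 and 0.008 m and angle between module_center's own z axis and vertical below 0.025 rad and linear speed of module below 0.01 m/s and contact force between module and the fingers below 0.1 N); the robot touches nothing.
It fails at once if the module is lifted more than 10 mm off the deck over the lane's narrow part (y of module_center in the frame of console between -0.03 and 0.25 m and x of module_center in the frame of console between -0.09 and 0.09 m and z of module_center in the frame of console above 0.08 m).
It fails at once if the module is pressed or shoved on the console with more than 30 N (contact force between module and console above 30 N).
It fails at once if the gripper presses on the console with more than 30 N (contact force between the fingers and console above 30 N).
It fails at once if a bystander is moved more than 30 mm (distance of any of mug, screwdriver, adapter, jar from where it was at the start of the episode above 0.03 m).
It also fails if it takes over 72 s, if anything falls off the work surface, if the arm or the gripper's body presses on something with over 40 N, if the wrist force passes 120 N, or if a joint passes its speed limit or range.

## Working session

There is one attempt and no reset: what is moved stays moved. The work goes in short steps, Python scripts to look and compute and a tool call to move; the robot and the scene stay as the last step left them, time stands still between calls to the robot, and variables do not carry over. Pictures are saved under pics/ and viewed, and the job is handed in when it is done.

Besides the shell and the picture viewer there is one more tool, called after "Request:" as name([rows], argument=value, ...), one row to a line, values as JSON. servo_tool: Moves the arm, as the interface text tells. Its arguments: {"type":"object","properties":{"rows":{"type":"array"},"newtons":{"type":"number"}},"required":["rows"]}

```bash
mkdir -p pics; ls; python3 - <<'E'
from station import ctrl,cams
import cv2,numpy as np
o=ctrl.get_obs(); print({k:np.round(v,3) for k,v in o.items()}, ctrl.hold_point_z)
for n in ["scene","side"]:
    p=cams.camera(n); cv2.imwrite(f"pics/{n}0.png",p["image"][:,:,::-1]); np.savez(f"{n}0.npz",**{k:v for k,v in p.items()})
    for t in ["module_center","console","lane_entry","lane_pocket"]:
        print(n,t,[(round(d["p"],2),np.round(np.array(d["at"])*[560,420],1)) for d in cams.place_of(p,t)][:4],)
E
```

```text
pics
{'time_s': np.float64(0.0), 'qpos': array([-0.067,  0.3  ,  1.522, -0.   ,  1.321, -0.067]), 'joint_vel': array([-0.001,  0.   , -0.001, -0.   ,  0.   , -0.001]), 'tau': array([-2.0000e-03, -5.3181e+01, -3.5274e+01,  7.1000e-02,  2.4000e-02,
       -0.0000e+00]), 'ee_pos': array([ 0.55 , -0.   ,  0.205]), 'eef_rot': array([-3.14 , -0.   ,  1.571]), 'force': array([-0.416, -0.145, -0.947]), 'moment': array([-0.014,  0.026, -0.026]), 'grip_width': np.float64(0.094)} -0.0188
scene module_center [(0.89, array([132.8, 255.9])), (0.75, array([239.2, 198. ])), (0.56, array([255.6, 269.7]))]
scene console [(0.61, array([335.7, 188.9]))]
scene lane_entry [(0.65, array([318.6, 202.6]))]
scene lane_pocket [(0.76, array([343.8, 167.9]))]
side module_center [(0.96, array([212.7, 388.8])), (0.82, array([324.9, 280.1])), (0.31, array([262.9, 163.3])), (0.17, array([257.6, 139.8]))]
side console [(0.86, array([263.2, 164.7])), (0.64, array([407.5, 311.5]))]
side lane_entry [(0.73, array([281.4, 177.5]))]
side lane_pocket [(0.94, array([257.1, 139.2]))]
```

View pics/scene0.png

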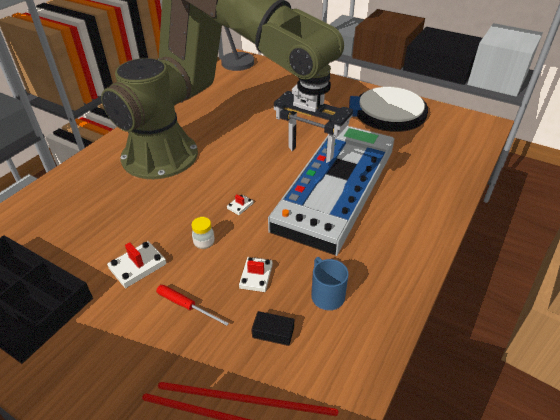

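View pics/side0.png

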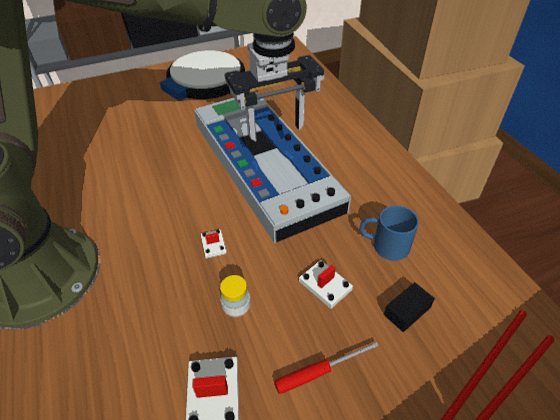

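The three white modules appear in scene at (135,260), (240,204) and (256,272). The middle-sized one looks to be at (256,272). I'll make a top-down rectified map to measure it.

```bash
cat > h.py <<'E'
import numpy as np,cv2
def world(p):
    D=p["depth"]; h,w=D.shape
    u,v=np.meshgrid(np.arange(w),np.arange(h))
    P=np.stack([(u-p["cx"])/p["fx"]*D,(v-p["cy"])/p["fy"]*D,D],-1)
    R=cv2.Rodrigues(np.array(p["rvec"],float))[0]
    W=(P-np.array(p["tvec"]).reshape(3))@R   # R^T (P-t)
    W[D<=0]=np.nan
    return W
def load(f): 
    z=np.load(f); return {k:z[k] for k in z.files}
E
python3 - <<'E'
from h import *
for n in ["scene","side"]:
    p=load(f"{n}0.npz"); W=world(p); I=p["image"].astype(int)
    hsv=cv2.cvtColor(p["image"],cv2.COLOR_RGB2HSV)
    white=(hsv[...,1]<50)&(hsv[...,2]>150)&(W[...,2]>.004)&(W[...,2]<.03)
    red=(I[...,0]>120)&(I[...,1]<70)&(I[...,2]<70)&(W[...,2]>.012)&(W[...,2]<.08)
    for nm,m in [("white",white),("red",red)]:
        k,l,s,c=cv2.connectedComponentsWithStats(m.astype(np.uint8))
        for i in range(1,k):
            if s[i,4]<25: continue
            q=W[l==i]; 
            top=q[q[:,2]>np.nanpercentile(q[:,2],90)-.004]
            r=cv2.minAreaRect(top[:,:2].astype(np.float32)*1000)
            print(n,nm,s[i,4],c[i].round(),"ctr",np.round(r[0],1),"size",np.round(r[1],1),"ang",round(r[2],1),"ztop",np.nanpercentile(q[:,2],[50,90,98]).round(4))
    # topdown map 1mm -> region x .2-.9, y -.5..0.5
    m=np.isfinite(W[...,2])&(W[...,2]<.12)
    M=np.zeros((600,800,3),np.uint8)
    q=W[m]; col=p["image"][m][:,::-1]; o=np.argsort(q[:,2]); q=q[o];col=col[o]
    r=((0.9-q[:,0])*800).astype(int); cc=((0.5-q[:,1])*800).astype(int)
    ok=(r>=0)&(r<599)&(cc>=0)&(cc<799)
    for dr in(0,1):
        for dc in(0,1): M[r[ok]+dr,cc[ok]+dc]=col[ok]
    cv2.imwrite(f"pics/top_{n}.png",M)
E
```

```text
scene white 605 [497.   9.] ctr [ 678.1 1806.6] size [ 40.6 488.4] ang 89.4 ztop [0.0167 0.0275 0.0297]
scene white 46 [501.  31.] ctr [ 751.2 1498.1] size [56.4 98. ] ang 12.0 ztop [0.0285 0.0298 0.03  ]
scene white 27 [533.  37.] ctr [ 880.9 1496.8] size [30.3 82.8] ang 9.6 ztop [0.0291 0.0297 0.0298]
scene white 464 [506.  49.] ctr [ 798.  1375.1] size [216.2 140.3] ang 0.8 ztop [0.0224 0.0292 0.0299]
scene white 160 [238. 206.] ctr [367.3 -73.8] size [65.4 45.3] ang 82.5 ztop [0.0119 0.0145 0.016 ]
scene white 79 [201. 244.] ctr [ 372.  -260.5] size [40.8 10.1] ang 21.8 ztop [0.0199 0.0269 0.0283]
scene white 843 [134. 264.] ctr [ 271.5 -393.7] size [117.4  86.8] ang 73.6 ztop [0.0218 0.0241 0.0254]
scene white 487 [255. 278.] ctr [ 547.6 -266.2] size [64.7 93.8] ang 21.0 ztop [0.0163 0.0188 0.0204]
scene white 80 [210. 315.] ctr [ 524.1 -423.5] size [95.  6.] ang 0.6 ztop [0.0164 0.018  0.0189]
scene red 59 [157.  31.] ctr [-600.2  678.3] size [ 7. 28.] ang 2.3 ztop [0.0508 0.0764 0.0794]
scene red 81 [121.  51.] ctr [-598.5  445.1] size [10.  31.5] ang 15.6 ztop [0.0466 0.0741 
[... 1385 characters left out ...]
0178 0.0187]
side white 1549 [213. 397.] ctr [ 272.9 -387.2] size [106.   84.8] ang 72.9 ztop [0.0221 0.0236 0.0245]
side red 47 [229. 145.] ctr [491.2 186.3] size [21.1 20.5] ang 1.2 ztop [0.057  0.0588 0.0598]
side red 59 [256. 182.] ctr [505.6  27.5] size [21.4 21.6] ang 2.7 ztop [0.057  0.0589 0.0601]
side red 116 [212. 238.] ctr [365.4 -71.3] size [ 9.1 27. ] ang 84.1 ztop [0.0292 0.0366 0.0386]
side red 229 [326. 276.] ctr [ 545.7 -264.8] size [39.5 11.3] ang 22.0 ztop [0.0446 0.052  0.053 ]
side red 760 [302. 376.] ctr [ 423.4 -424.9] size [18.6 98.4] ang 89.1 ztop [0.0247 0.0273 0.0286]
side red 602 [210. 386.] ctr [ 271.5 -392.5] size [15.1 49.8] ang 72.8 ztop [0.0626 0.0676 0.0687]
```

The target is confirmed: 65x90 mm body, 40x12 handle, top at 50 mm, at about (0.547,-0.265) with yaw about 21.5°. Next is the console.

View pics/top_scene.png

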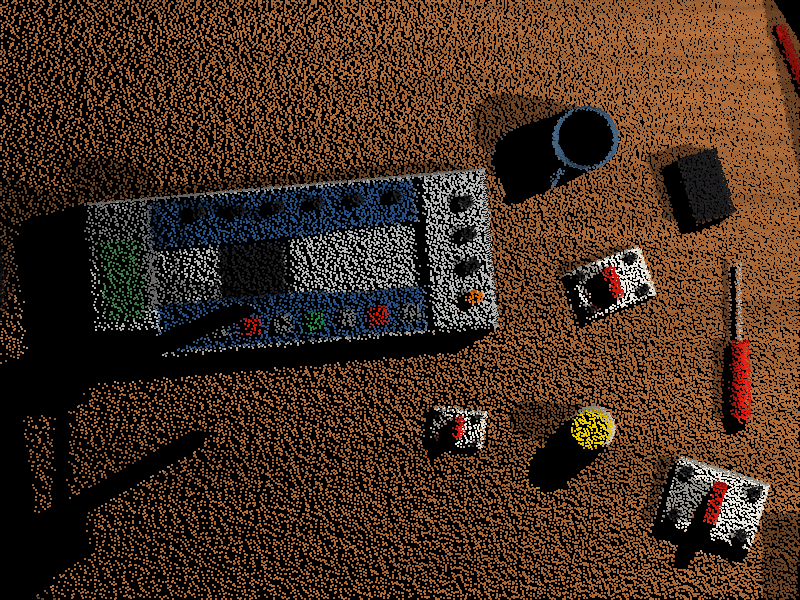

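View pics/top_side.png

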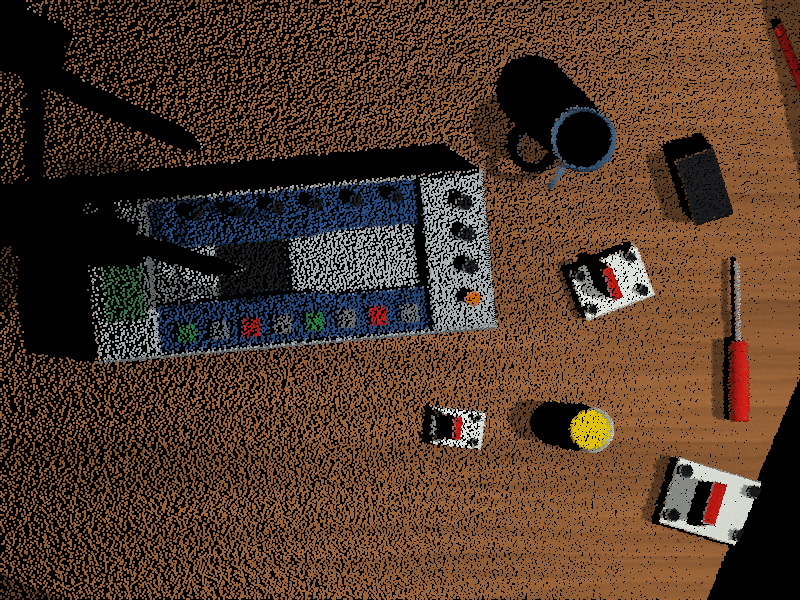

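```bash
python3 - <<'E'
from h import *
for n in ["scene","side"]:
    p=load(f"{n}0.npz"); W=world(p)
    hsv=cv2.cvtColor(p["image"],cv2.COLOR_RGB2HSV)
    x,y,z=W[...,0],W[...,1],W[...,2]
    roi=(x>.38)&(x<.8)&(y>-.2)&(y<.5)
    m=roi&(z>.04)&(z<.072)
    k,l,s,c=cv2.connectedComponentsWithStats(m.astype(np.uint8)); i=1+np.argmax(s[1:,4])
    r=cv2.minAreaRect(W[l==i][:,:2].astype(np.float32)*1000); print(n,"console",np.round(r[0],1),np.round(r[1],1),round(r[2],2))
    # blue rails
    b=roi&(hsv[...,0]>100)&(hsv[...,0]<130)&(hsv[...,1]>120)&(z>.045)&(z<.06)
    print(" rail z",np.nanmedian(z[b]))
    gray=roi&(hsv[...,1]<40)&(hsv[...,2]>120)
    q=z[gray&(z>.03)&(z<.07)]; print(np.histogram(q,np.arange(.03,.071,.003)))
E
```

```text
scene console [568.4 136.2] [200.9 505.7] 5.1
 rail z 0.05262308835765174
(array([  1,   2,   3,  29, 432, 685, 181, 101, 245, 617, 807, 115,   2]), array([0.03 , 0.033, 0.036, 0.039, 0.042, 0.045, 0.048, 0.051, 0.054,
       0.057, 0.06 , 0.063, 0.066, 0.069]))
side console [567.8 139.5] [200.8 505. ] 5.17
 rail z 0.053480429601791904
(array([   0,    2,    5,   26,  224, 1070,  267,   91,  233,  586, 1567,
        239,    0]), array([0.03 , 0.033, 0.036, 0.039, 0.042, 0.045, 0.048, 0.051, 0.054,
       0.057, 0.06 , 0.063, 0.066, 0.069]))
```

```bash
python3 - <<'E'
from h import *
for n in ["scene","side"]:
    p=load(f"{n}0.npz"); W=world(p)
    hsv=cv2.cvtColor(p["image"],cv2.COLOR_RGB2HSV)
    yaw=0.0895; c=np.array([.568,.138]); R=np.array([[np.cos(yaw),-np.sin(yaw)],[np.sin(yaw),np.cos(yaw)]])
    L=(W[...,:2]-c)@R; x,y,z=L[...,0],L[...,1],W[...,2]
    blue=(hsv[...,0]>100)&(hsv[...,0]<130)&(hsv[...,1]>120)&(z>.049)&(z<.058)&(abs(x)<.1)&(abs(y)<.2)
    E=[]
    for y0 in np.arange(-.165,.17,.01):
        s=blue&(y>=y0)&(y<y0+.01)
        a=x[s&(x<0)]; b=x[s&(x>0)]
        if len(a)>5 and len(b)>5:
            E.append((y0+.005,np.percentile(a,98),np.percentile(b,2), np.percentile(a,2),np.percentile(b,98)))
    E=np.array(E)*1000; print(n); print(np.c_[E,(E[:,1]+E[:,2])/2,E[:,2]-E[:,1]].round(1))
    dark=(hsv[...,2]<75)&(abs(x)<.028)&(z<.05)&(z>.03)&(abs(y)<.16)
    print("dark y",np.percentile(y[dark],[1,3,50,97,99]).round(4),dark.sum())
    m=(abs(x)<.09)&(z>.03)&(z<.07)
    print("y ends",np.percentile(y[m],[.5,99.5]))
    m=(abs(y)<.16)&(z>.049)&(z<.07)
    print("x ends",np.percentile(x[m],[.5,99.5]))
    for nm in ["x<","x>"]: pass
E
```

```text
scene
[[-160.   -41.    43.1  -88.8   90.7    1.1   84.2]
 [-150.   -41.6   45.2  -93.3   91.6    1.8   86.9]
 [-140.   -40.5   43.5  -92.3   92.3    1.5   83.9]
 [-130.   -41.3   43.1  -90.3   91.5    0.9   84.4]
 [-120.   -40.5   45.3  -93.    91.7    2.4   85.7]
 [-110.   -40.5   41.8  -92.9   91.     0.7   82.3]
 [-100.   -41.9   45.7  -92.8   91.     1.9   87.6]
 [ -90.   -40.4   43.2  -92.3   92.2    1.4   83.5]
 [ -80.   -42.1   43.5  -92.2   92.1    0.7   85.6]
 [ -70.   -40.    43.7  -92.5   91.8    1.8   83.6]
 [ -60.   -40.4   43.5  -92.    90.1    1.5   83.9]
 [ -50.   -38.5   42.6  -93.6   91.3    2.    81.2]
 [ -40.   -36.9   41.   -93.5   91.6    2.1   77.9]
 [ -30.   -34.6   38.2  -92.    91.3    1.8   72.8]
 [ -20.   -35.6   37.9  -92.8   91.7    1.2   73.6]
 [ -10.   -33.7   39.3  -92.1   90.7    2.8   73.1]
 [   0.   -34.6   37.4  -91.5   91.1    1.4   71.9]
 [  10.   -34.3   37.2  -90.    93.5    1.4   71.5]
 [  20.   -35.5   37.7  -93.2   90.2    1.1   73.1]
 [  30.   -33.8   37.3  -92.1   92.4    1.8   71.1]
 [  40.   -34.6   37.3  -91.9   91.4    1.4   71.9]
 [
[... 2690 characters left out ...]
]
 [ 1.00e+02 -3.82e+01  3.58e+01 -8.99e+01  9.19e+01 -1.20e+00  7.40e+01]
 [ 1.10e+02 -3.73e+01  3.69e+01 -8.98e+01  9.30e+01 -2.00e-01  7.42e+01]
 [ 1.20e+02 -3.93e+01  3.54e+01 -9.08e+01  9.25e+01 -2.00e+00  7.47e+01]
 [ 1.30e+02 -3.68e+01  3.65e+01 -9.17e+01  9.20e+01 -2.00e-01  7.33e+01]
 [ 1.40e+02 -3.80e+01  4.08e+01 -9.15e+01  9.24e+01  1.40e+00  7.88e+01]
 [ 1.50e+02 -3.66e+01  4.51e+01 -9.01e+01  9.13e+01  4.30e+00  8.17e+01]
 [ 1.60e+02 -3.68e+01  5.08e+01 -9.08e+01  9.22e+01  7.00e+00  8.76e+01]
 [ 1.70e+02 -3.67e+01  5.44e+01 -8.77e+01  9.21e+01  8.80e+00  9.10e+01]]
dark y [0.0049 0.0074 0.0438 0.0882 0.091 ] 382
y ends [-0.54874215  0.58689639]
x ends [-0.55124253  0.09858299]
```

Request:
servo_tool([
  [0,-0.033,0,0,0,-0.12,1],
  [0,-0.066,0,0,0,-0.24,1],
  [0,-0.1,0,0,0,-0.36,1],
  [-0.001,-0.133,0,0,0,-0.48,1],
  [-0.002,-0.166,0,0,0,-0.6,1],
  [-0.003,-0.2,0,0,0,-0.72,1],
  [-0.003,-0.235,0,0,0,-0.84,1],
  [-0.003,-0.265,0,0,0,-0.96,1],
], newtons=15)

```text
time_s: 1.17
ee_pos: [0.5466, -0.2672, 0.2054]
eef_rot: [3.142, 0.0, 0.604]
force: [-0.2, 0.6, 1.0]
grip_width: 0.0943
```

Request:
servo_tool([
  [0,0.001,-0.01,0,0,-0.11,1],
  [0,0.002,-0.03,0,0,-0.2,1],
  [0,0.002,-0.05,0,0,-0.235,1],
  [0,0.002,-0.065,0,0,-0.235,1],
  [0,0.002,-0.075,0,0,-0.235,1],
  [0,0.002,-0.08,0,0,-0.235,1],
  [0,0.002,-0.08,0,0,-0.235,1],
  [0,0.002,-0.08,0,0,-0.235,1],
])

```text
time_s: 1.83
ee_pos: [0.5469, -0.2653, 0.1261]
eef_rot: [3.141, -0.0, 0.37]
force: [-0.5, -0.3, 0.6]
grip_width: 0.0941
```

```bash
python3 - <<'E'
from station import ctrl,cams
from h import *
o=ctrl.get_obs(); print(o["ee_pos"].round(4),o["eef_rot"].round(3),o["force"].round(2))
p=cams.camera("wrist"); cv2.imwrite("pics/w1.png",p["image"][:,:,::-1]); np.savez("w1.npz",pos=o["ee_pos"],rot=o["eef_rot"],**p)
for n in ["scene","side"]:
    p=cams.camera(n); np.savez(f"{n}1.npz",**p); cv2.imwrite(f"pics/{n}1.png",p["image"][:,:,::-1])
from scipy.spatial.transform import Rotation as Ro
z=load("w1.npz"); f=float(z["fx"]); D=z["depth"]; u,v=np.meshgrid(np.arange(560),np.arange(420))
dx,dy=u-z["cx"],v-z["cy"]; r=np.hypot(dx,dy)+1e-9; th=r/f; t=np.tan(np.minimum(th,1.4))
P=np.stack([dx/r*t*D,dy/r*t*D,D],-1); H=z["hand_eye"]
T=P@H[:3,:3].T+H[:3,3]; W=T@Ro.from_euler("xyz",z["rot"]).as_matrix().T+z["pos"]; W[D<=0]=np.nan
I=z["image"].astype(int)
red=(I[...,0]>110)&(I[...,1]<70)&(I[...,2]<70)&(W[...,2]>.04)&(W[...,2]<.06)
k,l,s,c=cv2.connectedComponentsWithStats(red.astype(np.uint8))
for i in range(1,k):
    if s[i,4]>30: 
        q=W[l==i]; print(s[i],np.round(cv2.minAreaRect(q[:,:2].astype(np.float32)*1000),1) if 0 else cv2.minAreaRect(q[:,:2].astype(np.float32)*1000), np.nanmedian(q[:,2]))
hsv=cv2.cvtColor(z["image"],cv2.COLOR_RGB2HSV)
wh=(hsv[...,1]<50)&(hsv[...,2]>120)&(W[...,2]>.01)&(W[...,2]<.022)&(np.hypot(W[...,0]-.547,W[...,1]+.265)<.08)
print(cv2.minAreaRect(W[wh][:,:2].astype(np.float32)*1000),np.median(W[wh][:,2]))
E
```

```text
[ 0.5469 -0.2653  0.1261] [ 3.141 -0.     0.37 ] [-0.52 -0.28  0.6 ]
[  0 138   7  22 122] ((508.97894287109375, 20.43376922607422), (21.79231071472168, 7.815876483917236), 8.212775230407715) 0.05491027902484249
[270 184  14  49 638] ((548.9803466796875, -263.9524841308594), (39.82659149169922, 10.755024909973145), 20.833961486816406) 0.0492086034333927
((548.8977661132812, -264.056396484375), (65.33085632324219, 89.9164810180664), 20.643550872802734) 0.015300130826466488
```

View pics/w1.png

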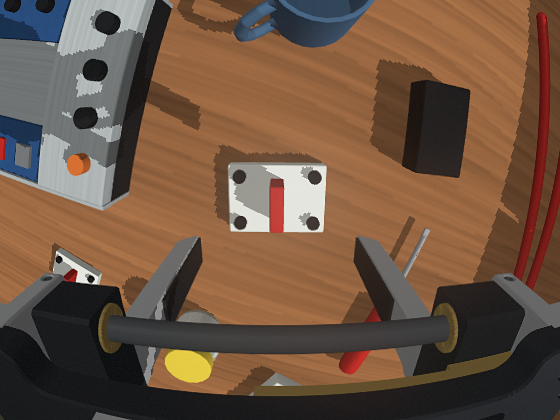

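The wrist picture shows the target module at (278,197) between the fingers, handle at (277,205), aligned with the jaws. I'll descend and grip.

Request:
servo_tool([
  [0.001,0,-0.02,0,0,-0.004,1],
  [0.001,0,-0.04,0,0,-0.004,1],
  [0.001,0,-0.06,0,0,-0.004,1],
  [0.001,0,-0.08,0,0,-0.004,1],
  [0.001,0,-0.092,0,0,-0.004,1],
  [0.001,0,-0.1,0,0,-0.004,1],
  [0.001,0,-0.102,0,0,-0.004,1],
  [0.001,0,-0.102,0,0,-0.004,1],
])

```text
time_s: 2.65
ee_pos: [0.5482, -0.2655, 0.0248]
eef_rot: [3.14, -0.001, 0.365]
force: [-0.8, -0.5, -0.6]
grip_width: 0.0941
```

Request:
servo_tool([
  [0,0,0,0,0,0,-0.3],
  [0,0,0,0,0,0,-0.5],
  [0,0,0,0,0,0,-0.7],
  [0,0,0,0,0,0,-1],
  [0,0,0,0,0,0,-1],
  [0,0,0,0,0,0,-1],
  [0,0,0,0,0,0,-1],
  [0,0,0,0,0,0,-1],
], newtons=15)

```text
time_s: 3.32
ee_pos: [0.5482, -0.2655, 0.0248]
eef_rot: [3.14, -0.001, 0.365]
force: [0.3, -0.1, -0.1]
grip_width: 0.0442
```

Request:
servo_tool([
  [0,0,0,0,0,0,-1],
  [0,0,0,0,0,0,-1],
  [0,0,0,0,0,0,-1],
  [0,0,0,0,0,0,-1],
  [0,0,0,0,0,0,-1],
  [0,0,0,0,0,0,-1],
  [0,0,0,0,0,0,-1],
  [0,0,0,0,0,0,-1],
])

```text
time_s: 3.98
ee_pos: [0.5481, -0.2653, 0.0248]
eef_rot: [3.14, -0.001, 0.366]
force: [-0.8, 0.5, 0.6]
grip_width: 0.0117
```

Request:
servo_tool([
  [0,0,0.008,0,0,0,-1],
  [0,0,0.02,0,0,0,-1],
  [0,0,0.04,0,0,0,-1],
  [0,0,0.06,0,0,0,-1],
  [0,0,0.08,0,0,0,-1],
  [0,0,0.1,0,0,0,-1],
  [0,0,0.11,0,0,0,-1],
  [0,0,0.11,0,0,0,-1],
])

```text
time_s: 4.65
ee_pos: [0.549, -0.2659, 0.1379]
eef_rot: [3.137, -0.004, 0.365]
force: [0.2, -0.8, -3.4]
grip_width: 0.0116
```

Request:
servo_tool([
  [0.003,0.02,0,0,0,-0.035,-1],
  [0.007,0.055,0,0,0,-0.075,-1],
  [0.012,0.095,0,0,0,-0.12,-1],
  [0.017,0.135,0,0,0,-0.16,-1],
  [0.021,0.175,0,0,0,-0.2,-1],
  [0.025,0.215,0,0,0,-0.24,-1],
  [0.028,0.25,0,0,0,-0.265,-1],
  [0.03,0.275,0,0,0,-0.276,-1],
])

```text
time_s: 5.32
ee_pos: [0.5785, 0.0121, 0.1369]
eef_rot: [3.137, -0.003, 0.09]
force: [0.4, -0.4, -3.2]
grip_width: 0.012
```

Request:
servo_tool([
  [0,0.01,0,0,0,0,-1],
  [0,0.018,0,0,0,0,-1],
  [0,0.018,0,0,0,0,-1],
  [0,0.018,0,0,0,0,-1],
  [0,0.018,0,0,0,0,-1],
  [0,0.018,0,0,0,0,-1],
  [0,0.018,0,0,0,0,-1],
  [0,0.018,0,0,0,0,-1],
])

```text
time_s: 5.98
ee_pos: [0.5785, 0.0294, 0.1369]
eef_rot: [3.137, -0.003, 0.089]
force: [-0.2, 0.0, -2.1]
grip_width: 0.0119
```

```bash
cat > look.py <<'E'
import sys
from station import ctrl,cams
from h import *
tag=sys.argv[1]
o=ctrl.get_obs(); print(o["time_s"],o["ee_pos"].round(4),o["eef_rot"].round(3),o["force"].round(2))
yaw=0.0895; c=np.array([.5685,.138]); R=np.array([[np.cos(yaw),-np.sin(yaw)],[np.sin(yaw),np.cos(yaw)]])
print("tcp in console",((o["ee_pos"][:2]-c)@R).round(4))
for n in ["scene","side"]:
    p=cams.camera(n); np.savez(f"{n}{tag}.npz",**p); cv2.imwrite(f"pics/{n}{tag}.png",p["image"][:,:,::-1])
    W=world(p); L=(W[...,:2]-c)@R; x,y,z=L[...,0],L[...,1],W[...,2]; I=p["image"].astype(int)
    hsv=cv2.cvtColor(p["image"],cv2.COLOR_RGB2HSV)
    zu=float(sys.argv[2])
    near=(abs(x)<.05)&(abs(y-((o["ee_pos"][:2]-c)@R)[1])<.07)
    wh=(hsv[...,1]<50)&(hsv[...,2]>110)&(abs(z-zu-.0165)<.006)&near
    if wh.sum()>40:
        q=np.c_[x[wh],y[wh]].astype(np.float32)*1000; print(n,"white",wh.sum(),cv2.minAreaRect(q),"z",np.median(z[wh]).round(4),"x pct",np.percentile(q[:,0],[1,99]).round(1),"y pct",np.percentile(q[:,1],[1,99]).round(1))
        A=np.c_[x[wh],y[wh],np.ones(wh.sum())]; s=np.linalg.lstsq(A,z[wh],rcond=None)[0]; print("   slopes",s[:2].round(3))
    b=(hsv[...,0]>100)&(hsv[...,0]<130)&(hsv[...,1]>120)&(z>.049)&(z<.058)&(abs(x)<.1)
    s=b&(y>-.02)&(y<.15); print("  lane mid narrow",(np.percentile(x[s&(x<0)],97)+np.percentile(x[s&(x>0)],3))/2)
E
python3 look.py 2 0.112
```

```text
5.9833 [0.5785 0.0294 0.1369] [ 3.137e+00 -3.000e-03  8.900e-02] [-0.21  0.02 -2.11]
tcp in console [ 0.0003 -0.109 ]
scene white 338 ((0.026432037353515625, -113.38996887207031), (65.81536102294922, 94.99642944335938), 0.10605521500110626) z 0.1285 x pct [-32.4  32.4] y pct [-158.8  -70.1]
   slopes [-0.006  0.008]
  lane mid narrow 0.0014639864973893003
side white 470 ((-1.6331043243408203, -110.08338928222656), (92.14861297607422, 67.18580627441406), 89.50633239746094) z 0.1293 x pct [-34.1  30.2] y pct [-154.5  -67.9]
   slopes [0.019 0.014]
  lane mid narrow -0.0012198353068566987
```

View pics/side2.png

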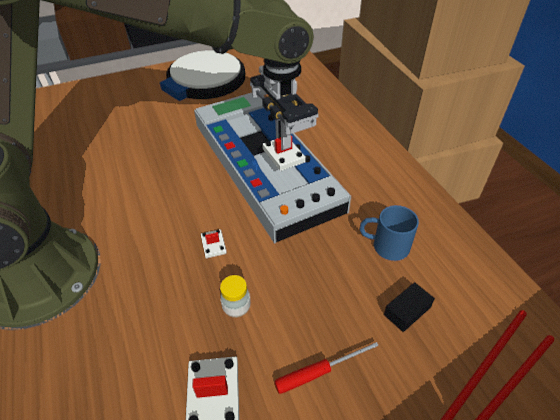

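View pics/scene2.png

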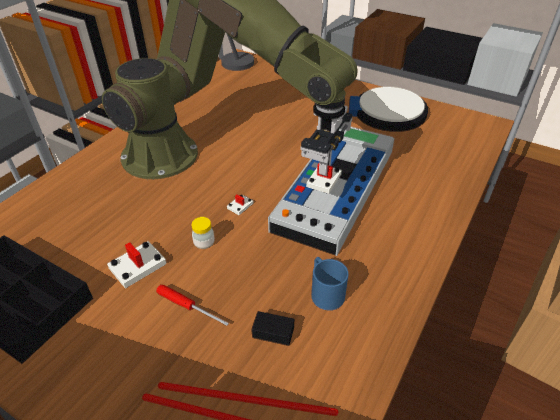

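Module hangs level over the entry, about 1 mm to the -x side of the lane centre line. I'll correct this and lower it.

Request:
servo_tool([
  [0.001,0,-0.008,0,0,0,-1],
  [0.001,0,-0.018,0,0,0,-1],
  [0.001,0,-0.028,0,0,0,-1],
  [0.001,0,-0.038,0,0,0,-1],
  [0.001,0,-0.046,0,0,0,-1],
  [0.001,0,-0.053,0,0,0,-1],
  [0.001,0,-0.058,0,0,0,-1],
  [0.001,0,-0.06,0,0,0,-1],
])

```text
time_s: 6.75
ee_pos: [0.5792, 0.0298, 0.0759]
eef_rot: [3.137, -0.002, 0.089]
force: [0.1, -0.8, -2.4]
grip_width: 0.0115
```

Request:
servo_tool([
  [0,0,-0.001,0,0,0,-1],
  [0,0,-0.002,0,0,0,-1],
  [0,0,-0.003,0,0,0,-1],
  [0,0,-0.004,0,0,0,-1],
  [0,0,-0.005,0,0,0,-1],
  [0,0,-0.005,0,0,0,-1],
  [0,0,-0.005,0,0,0,-1],
  [0,0,-0.005,0,0,0,-1],
])

```text
time_s: 7.42
ee_pos: [0.5793, 0.0298, 0.071]
eef_rot: [3.137, -0.002, 0.089]
force: [0.1, -0.3, -2.6]
grip_width: 0.0117
```

Request:
servo_tool([
  [0,0,-0.0003,0,0,0,-1],
  [0,0,-0.0006,0,0,0,-1],
  [0,0,-0.0009,0,0,0,-1],
  [0,0,-0.0012,0,0,0,-1],
  [0,0,-0.0014,0,0,0,-1],
  [0,0,-0.0014,0,0,0,-1],
  [0,0,-0.0014,0,0,0,-1],
  [0,0,-0.0014,0,0,0,-1],
])

```text
time_s: 8.08
ee_pos: [0.5793, 0.0297, 0.0698]
eef_rot: [3.137, -0.002, 0.089]
force: [-1.1, -1.1, 2.0]
grip_width: 0.0117
```

Request:
servo_tool([
  [0,0,0,0,0,0,-0.7],
  [0,0,0,0,0,0,-0.6],
  [0,0,0,0,0,0,-0.6],
  [0,0,0,0,0,0,-0.6],
  [0,0,0,0,0,0,-0.6],
  [0,0,0,0,0,0,-0.6],
  [0,0,0,0,0,0,-0.6],
  [0,0,0,0,0,0,-0.6],
])

```text
time_s: 8.75
ee_pos: [0.5794, 0.0297, 0.0698]
eef_rot: [3.137, -0.002, 0.089]
force: [0.5, 0.6, -1.0]
grip_width: 0.0185
```

```bash
python3 look.py 3 0.045
```

```text
8.75 [0.5794 0.0297 0.0698] [ 3.137e+00 -2.000e-03  8.900e-02] [ 0.55  0.64 -1.04]
tcp in console [ 0.0011 -0.1088]
scene white 378 ((-2.8840789794921875, -123.77774810791016), (99.61531066894531, 113.9572982788086), 3.2718751430511475) z 0.0611 x pct [-45.2  40.3] y pct [-178.6  -68.5]
   slopes [-0.004  0.009]
  lane mid narrow 0.0009451710402683978
side white 543 ((0.19725418090820312, -120.76301574707031), (99.1268310546875, 115.7979965209961), 0.06631787121295929) z 0.062 x pct [-43.8  43.5] y pct [-178.3  -65.2]
   slopes [0.014 0.012]
  lane mid narrow -0.001869531368999651
```

View pics/side3.png

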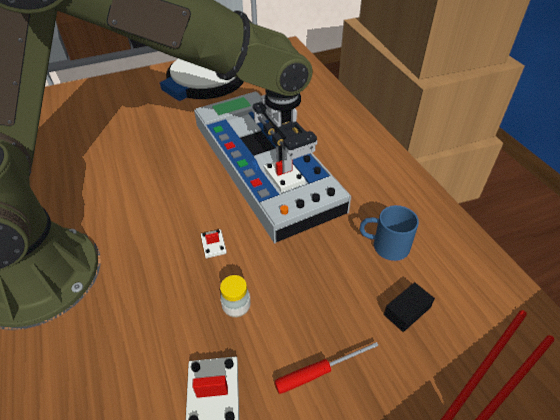

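Module is flat in the entry. Now I'll slide it with the fingers loosely caging the handle, so the module bears on the deck by its own weight.

Request:
servo_tool([
  [-0.0003,0.003,0,0,0,0,-0.6],
  [-0.0005,0.006,0,0,0,0,-0.6],
  [-0.0008,0.009,0,0,0,0,-0.6],
  [-0.0011,0.012,0,0,0,0,-0.6],
  [-0.0013,0.015,0,0,0,0,-0.6],
  [-0.0016,0.018,0,0,0,0,-0.6],
  [-0.0019,0.021,0,0,0,0,-0.6],
  [-0.0021,0.024,0,0,0,0,-0.6],
])

```text
time_s: 9.52
ee_pos: [0.5772, 0.0541, 0.0698]
eef_rot: [3.137, -0.002, 0.089]
force: [0.6, -1.1, -1.2]
grip_width: 0.019
```

Request:
servo_tool([
  [-0.0003,0.003,0,0,0,0,-0.6],
  [-0.0005,0.006,0,0,0,0,-0.6],
  [-0.0008,0.009,0,0,0,0,-0.6],
  [-0.0011,0.012,0,0,0,0,-0.6],
  [-0.0013,0.015,0,0,0,0,-0.6],
  [-0.0016,0.018,0,0,0,0,-0.6],
  [-0.0019,0.021,0,0,0,0,-0.6],
  [-0.0021,0.024,0,0,0,0,-0.6],
])

```text
time_s: 10.18
ee_pos: [0.5751, 0.0783, 0.0698]
eef_rot: [3.137, -0.002, 0.089]
force: [-0.0, -2.0, -0.3]
grip_width: 0.0185
```

```bash
python3 look.py 4 0.045
```

```text
10.1833 [0.5751 0.0783 0.0698] [ 3.137e+00 -2.000e-03  8.900e-02] [-0.04 -1.98 -0.32]
tcp in console [ 0.0012 -0.06  ]
scene white 297 ((0.9505519866943359, -68.31088256835938), (65.97000122070312, 90.95337677001953), 2.503380537033081) z 0.0613 x pct [-30.9  33.4] y pct [-112.5  -26.8]
   slopes [-0.008  0.007]
  lane mid narrow -0.0014888028524874565
side white 411 ((-0.8816299438476562, -63.169403076171875), (67.42617797851562, 93.23133087158203), 2.4689295291900635) z 0.0621 x pct [-33.   31.5] y pct [-108.7  -20.4]
   slopes [0.012 0.014]
  lane mid narrow -0.0015033624832598291
```

View pics/scene4.png

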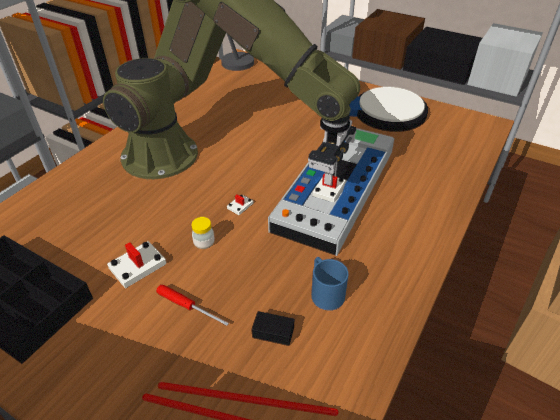

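Request:
servo_tool([
  [-0.0003,0.003,0,0,0,0,-0.6],
  [-0.0005,0.006,0,0,0,0,-0.6],
  [-0.0008,0.009,0,0,0,0,-0.6],
  [-0.0011,0.012,0,0,0,0,-0.6],
  [-0.0013,0.015,0,0,0,0,-0.6],
  [-0.0016,0.018,0,0,0,0,-0.6],
  [-0.0019,0.021,0,0,0,0,-0.6],
  [-0.0021,0.024,0,0,0,0,-0.6],
])

```text
time_s: 10.95
ee_pos: [0.5729, 0.1029, 0.0698]
eef_rot: [3.137, -0.002, 0.089]
force: [0.7, -3.1, 0.0]
grip_width: 0.0189
```

```bash
python3 look.py 5 0.045
```

```text
10.95 [0.5729 0.1029 0.0698] [ 3.137e+00 -2.000e-03  8.900e-02] [ 0.69 -3.05  0.01]
tcp in console [ 0.0012 -0.0353]
scene white 294 ((-0.3111610412597656, -41.87607192993164), (93.4464111328125, 67.86604309082031), 89.65715789794922) z 0.0614 x pct [-31.   33.3] y pct [-87.8  -1.6]
   slopes [-0.005  0.016]
  lane mid narrow -0.0006217686423104739
side white 392 ((-0.3118247985839844, -39.74895477294922), (89.11961364746094, 66.87727355957031), 89.62591552734375) z 0.062 x pct [-32.9  31.4] y pct [-84.1   3.4]
   slopes [0.018 0.013]
  lane mid narrow -0.0005562737076611653
```

The taper has realigned it (yaw error about 0.4°) and the push is about 3 N. Continuing.

Request:
servo_tool([
  [-0.0003,0.003,0,0,0,0,-0.6],
  [-0.0005,0.006,0,0,0,0,-0.6],
  [-0.0008,0.009,0,0,0,0,-0.6],
  [-0.0011,0.012,0,0,0,0,-0.6],
  [-0.0013,0.015,0,0,0,0,-0.6],
  [-0.0016,0.018,0,0,0,0,-0.6],
  [-0.0019,0.021,0,0,0,0,-0.6],
  [-0.0021,0.024,0,0,0,0,-0.6],
])

```text
time_s: 11.72
ee_pos: [0.5708, 0.1274, 0.0699]
eef_rot: [3.137, -0.002, 0.09]
force: [0.4, -2.4, 2.4]
grip_width: 0.0186
```

Request:
servo_tool([
  [-0.0003,0.003,0,0,0,0,-0.6],
  [-0.0005,0.006,0,0,0,0,-0.6],
  [-0.0008,0.009,0,0,0,0,-0.6],
  [-0.0011,0.012,0,0,0,0,-0.6],
  [-0.0013,0.015,0,0,0,0,-0.6],
  [-0.0016,0.018,0,0,0,0,-0.6],
  [-0.0019,0.021,0,0,0,0,-0.6],
  [-0.0021,0.024,0,0,0,0,-0.6],
])

```text
time_s: 12.38
ee_pos: [0.5686, 0.1517, 0.0699]
eef_rot: [3.138, -0.002, 0.09]
force: [0.5, -0.9, -0.2]
grip_width: 0.0187
```

```bash
python3 look.py 6 0.045
```

```text
12.3833 [0.5686 0.1517 0.0699] [ 3.138e+00 -2.000e-03  9.000e-02] [ 0.51 -0.94 -0.16]
tcp in console [0.0014 0.0137]
scene white 255 ((-0.153411865234375, 2.0359420776367188), (93.78034210205078, 67.8384017944336), 89.55077362060547) z 0.0616 x pct [-31.6  33.2] y pct [-42.   42.1]
   slopes [-0.004 -0.042]
  lane mid narrow -0.0003020978348476956
side white 356 ((-1.359161376953125, 18.688316345214844), (67.31919860839844, 112.41777801513672), 2.037874460220337) z 0.0624 x pct [-33.2  31.1] y pct [-37.   52.3]
   slopes [ 0.018 -0.039]
  lane mid narrow 0.001204807318463938
```

View pics/side6.png

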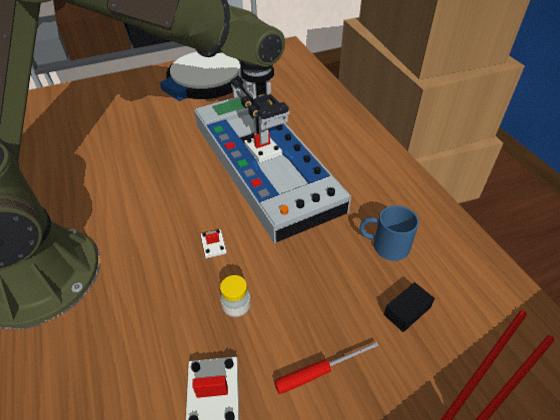

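Nose has dipped (slope -0.05), as described. Continuing, slower near the wall.

Request:
servo_tool([
  [-0.0003,0.003,0,0,0,0,-0.6],
  [-0.0005,0.006,0,0,0,0,-0.6],
  [-0.0008,0.009,0,0,0,0,-0.6],
  [-0.0011,0.012,0,0,0,0,-0.6],
  [-0.0013,0.015,0,0,0,0,-0.6],
  [-0.0016,0.018,0,0,0,0,-0.6],
  [-0.0019,0.021,0,0,0,0,-0.6],
  [-0.0021,0.024,0,0,0,0,-0.6],
])

```text
time_s: 13.15
ee_pos: [0.5665, 0.1763, 0.0699]
eef_rot: [3.138, -0.002, 0.09]
force: [0.1, -1.3, -1.0]
grip_width: 0.0187
```

Request:
servo_tool([
  [-0.0001,0.001,0,0,0,0,-0.6],
  [-0.0002,0.002,0,0,0,0,-0.6],
  [-0.0003,0.003,0,0,0,0,-0.6],
  [-0.0004,0.004,0,0,0,0,-0.6],
  [-0.0004,0.005,0,0,0,0,-0.6],
  [-0.0005,0.006,0,0,0,0,-0.6],
  [-0.0006,0.007,0,0,0,0,-0.6],
  [-0.0007,0.008,0,0,0,0,-0.6],
])

```text
time_s: 13.82
ee_pos: [0.5658, 0.1843, 0.0699]
eef_rot: [3.138, -0.002, 0.09]
force: [0.3, -0.8, -1.5]
grip_width: 0.0186
```

```bash
python3 look.py 7 0.041
```

```text
13.8167 [0.5658 0.1843 0.0699] [ 3.138e+00 -2.000e-03  9.000e-02] [ 0.33 -0.78 -1.53]
tcp in console [0.0014 0.0464]
scene white 257 ((-0.6196784973144531, 34.18016815185547), (69.33712768554688, 87.9159927368164), 0.7601507306098938) z 0.0593 x pct [-32.3  33.5] y pct [-7.  76.1]
   slopes [ 0.003 -0.011]
  lane mid narrow 0.0008000529100539583
side white 355 ((0.38912200927734375, 34.71369934082031), (106.33598327636719, 70.03179168701172), 88.26471710205078) z 0.0599 x pct [-33.1  30.8] y pct [-5.3 86.1]
   slopes [0.03  0.001]
  lane mid narrow 0.0003325641657056788
```

Request:
servo_tool([
  [-0.0001,0.0006,0,0,0,0,-0.6],
  [-0.0001,0.0012,0,0,0,0,-0.6],
  [-0.0002,0.0018,0,0,0,0,-0.6],
  [-0.0002,0.0024,0,0,0,0,-0.6],
  [-0.0003,0.003,0,0,0,0,-0.6],
  [-0.0003,0.0036,0,0,0,0,-0.6],
  [-0.0004,0.0042,0,0,0,0,-0.6],
  [-0.0004,0.0048,0,0,0,0,-0.6],
])

```text
time_s: 14.58
ee_pos: [0.5654, 0.1893, 0.07]
eef_rot: [3.138, -0.002, 0.09]
force: [-1.8, -2.7, 1.8]
grip_width: 0.0185
```

```bash
python3 look.py 8 0.040
```

```text
14.5833 [0.5654 0.1893 0.07  ] [ 3.138e+00 -2.000e-03  9.000e-02] [-1.76 -2.7   1.8 ]
tcp in console [0.0015 0.0513]
scene white 266 ((-0.48439788818359375, 42.96669006347656), (67.98626708984375, 92.28206634521484), 0.061141904443502426) z 0.0563 x pct [-31.9  33.3] y pct [-1.1 85.7]
   slopes [-0.006  0.017]
  lane mid narrow 0.0009608354621669715
side white 345 ((4.254402160644531, 53.52052307128906), (107.61530303955078, 75.9368896484375), 89.08152770996094) z 0.0572 x pct [-33.1  31.2] y pct [ 1.2 92.8]
   slopes [0.014 0.011]
  lane mid narrow -0.00011471239018706267
```

The module dropped 5 mm and is level (slopes back to the baseline). A small further push should confirm the wall.

Request:
servo_tool([
  [0,0.0004,0,0,0,0,-0.6],
  [-0.0001,0.0008,0,0,0,0,-0.6],
  [-0.0001,0.0012,0,0,0,0,-0.6],
  [-0.0001,0.0016,0,0,0,0,-0.6],
  [-0.0002,0.002,0,0,0,0,-0.6],
  [-0.0002,0.0024,0,0,0,0,-0.6],
  [-0.0002,0.0024,0,0,0,0,-0.6],
  [-0.0002,0.0024,0,0,0,0,-0.6],
])

```text
time_s: 15.35
ee_pos: [0.5653, 0.1898, 0.0705]
eef_rot: [3.135, -0.002, 0.09]
force: [-2.0, -14.5, 6.3]
grip_width: 0.0194
```

The push rose to 14.5 N, which is the far wall. Backing off to centre, opening, then lifting clear.

Request:
servo_tool([
  [0,-0.001,0,0,0,0,-0.6],
  [0.0002,-0.002,0,0,0,0,-0.6],
  [0.0003,-0.003,0,0,0,0,-0.6],
  [0.0003,-0.0035,0,0,0,0,-0.6],
  [0.0003,-0.0035,0,0,0,0,-0.5],
  [0.0003,-0.0035,0,0,0,0,-0.4],
  [0.0003,-0.0035,0,0,0,0,-0.3],
  [0.0003,-0.0035,0,0,0,0,-0.3],
])

```text
time_s: 16.02
ee_pos: [0.5656, 0.1865, 0.0704]
eef_rot: [3.135, -0.002, 0.09]
force: [0.2, -0.5, -0.0]
grip_width: 0.0328
```

Request:
servo_tool([
  [0,0,0,0,0,0,-0.3],
  [0,0,0.003,0,0,0,-0.3],
  [0,0,0.01,0,0,0,-0.3],
  [0,0,0.025,0,0,0,-0.3],
  [0,0,0.05,0,0,0,-0.3],
  [0,0,0.08,0,0,0,-0.3],
  [0,0,0.11,0,0,0,-0.3],
  [0,0,0.14,0,0,0,-0.3],
])

```text
time_s: 16.68
ee_pos: [0.5654, 0.1864, 0.2127]
eef_rot: [3.135, -0.002, 0.09]
force: [0.3, 1.1, 0.4]
grip_width: 0.0329
```

Request:
servo_tool([
  [-0.02,-0.03,0.02,0,0,0,-0.3],
  [-0.04,-0.06,0.03,0,0,0,-0.3],
  [-0.06,-0.09,0.03,0,0,0,-0.3],
  [-0.08,-0.12,0.03,0,0,0,-0.3],
  [-0.1,-0.15,0.03,0,0,0,-0.3],
  [-0.1,-0.15,0.03,0,0,0,-0.3],
  [-0.1,-0.15,0.03,0,0,0,-0.3],
  [-0.1,-0.15,0.03,0,0,0,-0.3],
])

```text
time_s: 17.35
ee_pos: [0.4658, 0.0367, 0.2433]
eef_rot: [3.135, -0.003, 0.09]
force: [0.1, 0.2, -0.7]
grip_width: 0.0331
```

```bash
sed -i 's/near=(abs(x)<.05)&(abs(y-((o\["ee_pos"\]\[:2\]-c)@R)\[1\])<.07)/near=(abs(x)<.04)\&(abs(y-.048)<.06)/' look.py; python3 look.py 9 0.040
```

```text
17.35 [0.4658 0.0367 0.2433] [ 3.135e+00 -3.000e-03  9.000e-02] [ 0.12  0.19 -0.67]
tcp in console [-0.1113 -0.0917]
scene white 264 ((0.6684589385986328, 43.278812408447266), (69.03213500976562, 90.60713195800781), 2.4475698471069336) z 0.0562 x pct [-30.9  33.3] y pct [-1.7 85.9]
   slopes [0.002 0.009]
  lane mid narrow 0.001122798634758542
side white 346 ((-0.3351631164550781, 47.30248260498047), (66.30135345458984, 92.52490997314453), 0.05033649131655693) z 0.0572 x pct [-33.   31.4] y pct [ 1.9 91.1]
   slopes [0.011 0.016]
  lane mid narrow -0.0007310260726946342
```

View pics/side9.png

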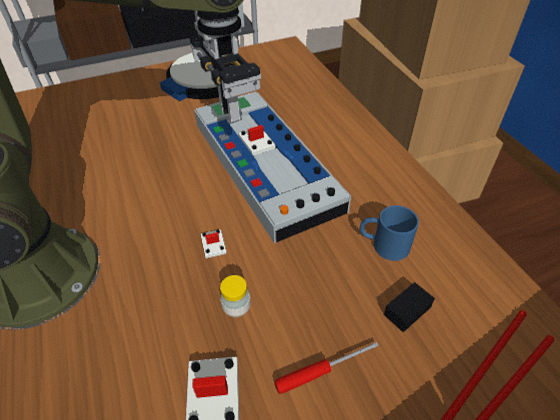

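View pics/scene9.png

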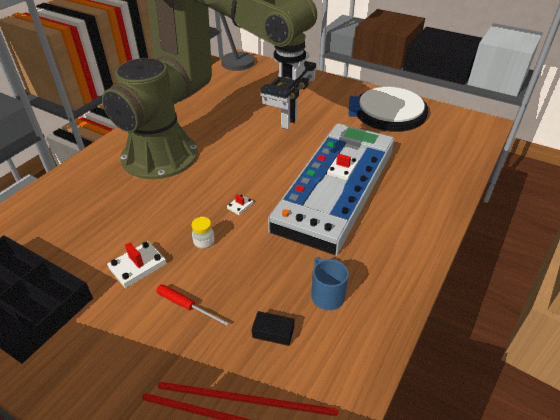

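The module lies level, 5 mm down at about y=+0.046, in the lane, and the gripper is clear. In side it is at (258,140), in scene at (343,165). The bystanders have not moved.

```bash
python3 -c "
from station import hand_in; print(hand_in())"
```

```text
the job is handed in; nothing more can be done
None
```

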